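# Vent the line, then hold the recessed reset of the tripped pump unit

## Task

The pump control unit with the red lamp has tripped: first vent its air line by squeezing the red trigger of the clamped vent gun fully in for a moment and letting it spring back out. Then take the yellow-handled reset pin out of its stand, reach its steel tip down through the hole in the top of the red-lamp unit and press the recessed button fully down, and finish like that, with the gripper still holding the pin and keeping the button down. Do not press the green-lamp unit's button and leave the other things on the bench where they are.

Things in the scene. Friction and masses are not known exactly. Their poses are not given: they have to be found in the camera images.
- tripped_unit: THE TRIPPED UNIT: white pump control unit fixed to the bench, 110 (x) x 90 (y) x 90 mm tall, with a red dome lamp on top (24 mm wide, 13 mm high, at x +32, y +18 mm) and a red stripe on its -x face. Origin: centre of its underside, z up. In its top, at x -20, y 0 mm, a round hole inside a dark square frame leads down to an orange button
- tripped_hole (a point): centre of the mouth of the red-lamp unit's upright round hole (16 mm in diameter), level with its top face, 90 mm above the bench; the button (15 mm wide) lies in it, its face 20 mm below the mouth when out, 28 mm when fully down
- tripped_button (a joint): how far the red-lamp unit's recessed button is pressed, m: 0 = out, 0.008 = fully down (against a stop). Sprung straight up, about 2 N to start and 8 N fully down; it springs back when let go
- running_unit: the running unit, to be left alone: white pump control unit fixed to the bench, 110 (x) x 90 (y) x 90 mm tall, with a green dome lamp on top (24 mm wide, 13 mm high, at x +32, y +18 mm) and a green stripe on its -x face. Origin: centre of its underside, z up. In its top, at x -20, y 0 mm, a round hole inside a dark square frame leads down to an orange button
- running_hole (a point): centre of the mouth of the green-lamp unit's upright round hole (16 mm in diameter), level with its top face, 90 mm above the bench; the button (15 mm wide) lies in it, its face 20 mm below the mouth when out, 28 mm when fully down
- running_button (a joint): how far the green-lamp unit's recessed button is pressed, m: 0 = out, 0.008 = fully down (against a stop). Sprung straight up, about 2 N to start and 8 N fully down; it springs back when let go
- vent_gun: blue pistol-shaped air gun clamped level on its side over an aluminium base plate (160 x 120 x 12 mm, centred at x -20, y +20 mm) fixed to the bench. Origin: on the bench, z up. Barrel 30 mm thick along y at x +16, y -30 to +60 mm, then a thin nozzle to y +120 mm. The grip runs from the barrel in -x, the red trigger lever beside it on its +y side
- vent_grip (a point): on the centre line of the grip, at x -60, y 0 mm in vent_gun's frame (same axes), 75 mm above the bench, straight across from the trigger pad. The grip is a bar along x from x -95 to +5 mm, 26 mm wide (y -13 to +13) and 26 mm thick
- trigger_pad (a point): middle of the outer (+y) face of the red trigger lever, where to press; trigger out, it is at x -60, y +42 mm in the gun's frame, 75 mm above the bench. Grip and lever together measure 55 mm across y there, 42 mm with the trigger fully in. The lever is 88 mm long, 8 mm thick, 22 mm tall
- vent_trigger (a joint): trigger angle, rad: 0 = out, 0.22 = fully in (stop). Upright hinge at the lever's barrel end, x -3, y +38 mm in the gun's frame; the lever swings in -y towards the grip. Sprung: at the pad 2.5 N to start, 8 N fully in; it springs back when let go
- pin_stand: grey block fixed to the bench, 60 x 60 x 75 mm tall, with one vertical hole (11 mm in diameter, 67 mm deep) in the middle of its top. Origin: centre of its underside, z up
- reset_pin: the reset pin, a stylus 120 mm long, 50 g: steel shaft 7 mm in diameter and 60 mm long, then a round yellow handle 16 mm in diameter and 60 mm long. Origin: the tip of the shaft; z runs up the pin to the handle end. It stands upright in the stand, shaft down in the hole, the shoulder of the handle resting on the stand's top, so the handle reaches from 75 to 135 mm above the bench
- pin_grip (a point): point on the pin's axis 95 mm from its tip (35 mm above the shoulder), a good place to grip; axes as reset_pin
- media_bottle: bystander, loose: amber bottle with blue cap, 66 mm diameter, 150 mm tall. Origin: centre of its underside
- beaker: bystander, loose: empty glass beaker, 70 mm wide, 90 mm tall. Origin: centre of its underside
- petri_dishes: bystander, loose: clear closed dish stack, 70 mm diameter, 30 mm tall. Origin: centre of its underside
- sample_jar: bystander, loose: small glass jar with white lid, 48 mm diameter, 60 mm tall. Origin: centre of its underside
- tip_box: bystander, loose: blue closed box, 85 x 120 x 50 mm. Origin: centre of its underside
- screwdriver: bystander, loose: screwdriver lying flat. Origin: on its axis
- profile_offcut: bystander, loose: aluminium block, 40 x 120 x 40 mm. Origin: centre of its underside
Mind the look-alikes: they are no part of the job. What is shaped like the pin_stand but orange or purple is not meant.

How it is judged:
By the outcome, as a careful person would: the job done as asked, in the order asked, and still so for the second after the job is handed in, while the arm keeps its last pose, push and grip.
It also fails if it takes over 48 s, if anything falls off the work surface, if the arm or the gripper's body presses on something with over 40 N, if the wrist force passes 120 N, or if a joint passes its speed limit or range.

## Robot

A 6-joint arm with a two-finger parallel gripper is mounted at the origin on the work surface. World frame = base frame: x ahead of the robot, y to its left, z up, the work surface at z = 0. Lengths are in mm, angles in rad, forces in N, time in s.
With the tool pointing down it reaches from about 300 to 875 mm from the base axis. Payload 4.2 kg.
Tool frame: the origin (TCP) lies between the finger pads; the fingertips stand 17 mm ahead of it and the grasp point (between the pads) lies 2 mm behind it; z points along the fingers, y is the line along which they close (so a half turn about z gives the same grasp; the last joint's range is limited). The gripper opens to 85 mm and grips with 20 to 120 N. Pads are 22 mm wide; open, the fingers measure 114 mm over their backs; the gripper's body (76 mm by 85 mm) begins 54 mm behind the grasp point. The pads swing forward as they close: fully open they stand 13 mm farther back than shut.
Start: joints at [-1.319, 0.32, 1.565, -0, 1.257, -0.02], TCP at [154.37, -553.904, 248.338] pointing down, gripper open.
Joint ranges: [-3.11, 3.11], [-0.84, 2.01], [0.21, 2.61], [-1.34, 4.49], [0.05, 2.63], [-2.56, 2.56]. Speed limits (rad/s): [2.57, 2.57, 3.14, 3.14, 3.14, 3.14].

## Interface

Orientations are given as a unit quaternion [x, y, z, w].
In Python, from plant import robot gives the robot as it stands. The module is installed in compiled form; this text tells all that it offers.
- The arm moves only by the tool apply_moves, never from a script. Its argument "targets" is a list of rows, each a list of 2 entries, a list of its own where there are three numbers: the shift along the world's x, y, z in cm, then the turn about the world's z in degrees. In form: [[[dx, dy, dz], roll], ...]. A call has 1 to 12 rows; each row shifts and turns the commanded pose from where the row before left it; what a row does not reach is not made up. A row lasts 1/10 s, in which the tool goes at most 50 mm and 8.59 degrees, less where a joint would pass 70% of its speed; a pose out of reach is approached as far as the arm can. A call with a gripper value outside its range is refused whole. "fingers" is the finger opening in cm, from 0 to 8.54, set as the call begins (left out, the last holds). The fingers move at their own pace and stop on an object; the grip force is fixed at half the most. Time passes only in rows, so rows that do not move let the fingers close. It gives the time, the measured TCP pose, the force, the opening and the grip force at its end, in the units of the state.
- robot.get_state(): the state, without advancing time (a new reading comes with each control period).
- robot.camera(name): name is "scene" or "top"; returns a dict with "image" (480x640x3 uint8, red, green, blue), "vfov" (degrees; the focal length in pixels is half the picture's height over the tangent of half this angle, whatever the lens; pixels are square), "cx", "cy" (the principal point, pixels), "pose" (4x4, takes a point from camera to world coordinates). Camera axes: x right, y up, looking along -z (the intrinsics and any distortion apply to the point x, -y, -z); pixel columns grow to the right and rows downward; lengths in mm; the calibration is good to about 2 mm. A picture is of the moment at which its call begins. There is no depth.
- robot.finish_job(): hands the job in; it is judged then, once.
The state is a dict: "time_s": time; "joint_pos": joint angles; "joint_velocities": joint speeds; "tau": joint torques, N m; "eef_pos": TCP position; "orientation": TCP orientation; "ft_force": force on the tool from outside, world axes, zero at the start; "wrist_torque": the same for the moment, N m; "finger_gap": opening from 0.0 (shut) to 1.0 (fully open); "finger_force": force on a finger pad.
Only numpy, scipy, OpenCV 4.12 (cv2) and the standard library are available. Lean on these libraries where they do the work, as an engineer would, in place of code of your own. Each camera call takes 0.05 s, during which the arm holds its last target. There are 200 camera calls.

## Working session

There is one attempt and no reset: what is moved stays moved. The work goes in short steps, Python scripts to look and compute and a tool call to move; the robot and the scene stay as the last step left them, time stands still between calls to the robot, and variables do not carry over. Pictures are saved under pics/ and viewed, at most 10 in all, crops included, and the job is handed in when it is done.

Besides the shell and the picture viewer there is one more tool, called as a command line: name --argument value ..., lists and objects as JSON in quotes. apply_moves: Moves the arm, as the interface text tells. Its arguments: {"type":"object","properties":{"targets":{"type":"array","items":{"type":"array"}},"fingers":{"type":"number"}},"required":["targets"]}

```bash
mkdir -p pics
cat > h.py <<'E'
import numpy as np, cv2, pickle
def load(n): return pickle.load(open(f'pics/{n}.pkl','rb'))
def snap(robot,name,fn):
    c=robot.camera(name); cv2.imwrite(f'pics/{fn}.png',cv2.cvtColor(c['image'],cv2.COLOR_RGB2BGR)); pickle.dump(c,open(f'pics/{fn}.pkl','wb')); return c
def K(c):
    f=240/np.tan(np.radians(c['vfov'])/2); return f,c['cx'],c['cy']
def ray(c,u,v,z):
    f,cx,cy=K(c); P=np.array(c['pose']); d=P[:3,:3]@np.array([(u-cx)/f,-(v-cy)/f,-1]); o=P[:3,3]
    return o+d*(z-o[2])/d[2]
def proj(c,p):
    f,cx,cy=K(c); P=np.array(c['pose']); q=P[:3,:3].T@(np.array(p)-P[:3,3]); return cx+f*q[0]/-q[2], cy-f*q[1]/-q[2]
E
python3 - <<'E'
from plant import robot
from h import *
for n in('top','scene'):
    c=snap(robot,n,n+'0'); print({k:v for k,v in c.items() if k!='image'})
print(robot.get_state())
E
```

```text
{'vfov': 57.50166307240082, 'cx': 328.94370924119664, 'cy': 246.24285722034074, 'pose': array([[-2.07597051e-02,  9.92215917e-01, -1.22786844e-01,
         3.91613941e+02],
       [-9.99458669e-01, -2.37310298e-02, -2.27861401e-02,
         2.64895068e+01],
       [-2.55226292e-02,  1.22247343e-01,  9.92171448e-01,
         1.23472193e+03],
       [ 0.00000000e+00,  0.00000000e+00,  0.00000000e+00,
         1.00000000e+00]])}
{'vfov': 50.17703662912049, 'cx': 319.934280361151, 'cy': 234.44319666267523, 'pose': array([[ 5.92341944e-01, -6.00063065e-01,  5.37638670e-01,
         1.23519955e+03],
       [ 8.05491059e-01,  4.26356098e-01, -4.11587940e-01,
        -4.74852581e+02],
       [ 1.77531954e-02,  6.76863942e-01,  7.35894033e-01,
         1.01622278e+03],
       [ 0.00000000e+00,  0.00000000e+00,  0.00000000e+00,
         1.00000000e+00]])}
{'time_s': 0.1, 'joint_pos': array([-1.31902607e+00,  3.20223485e-01,  1.56552871e+00,  2.69982155e-05,
        1.25736752e+00, -2.00218762e-02]), 'joint_velocities': array([ 5.96896389e-04, -2.07789419e-03, -2.28007050e-03,  1.69897366e-04,
       -9.77754993e-05,  6.69904205e-04]), 'tau': array([ 6.48696687e-05, -4.16408873e+01, -2.34703392e+01, -2.68044710e-05,
        4.88999445e-03,  5.94160326e-06]), 'eef_pos': array([ 154.26552177, -553.52807504,  247.57986827]), 'orientation': array([ 9.90780608e-01,  1.35473995e-01, -7.55233702e-05, -7.59894042e-04]), 'ft_force': array([-0.17901253,  0.13386543, -0.15438075]), 'wrist_torque': array([-0.01812982,  0.04141376,  0.00411694]), 'finger_force': 0.0, 'finger_gap': 1.0032050813177078}
```

View pics/top0.png

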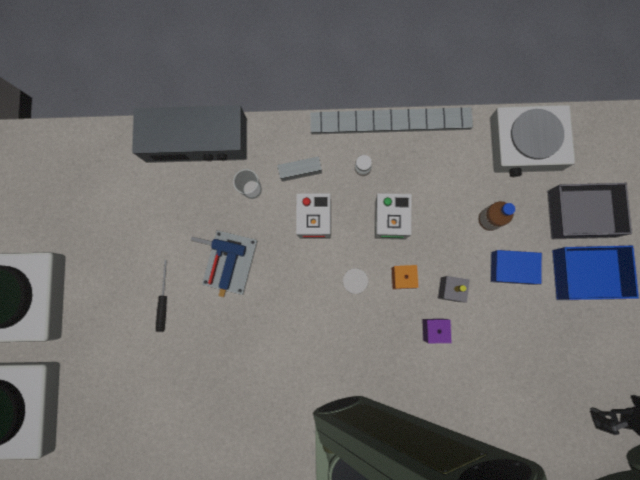

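View pics/scene0.png

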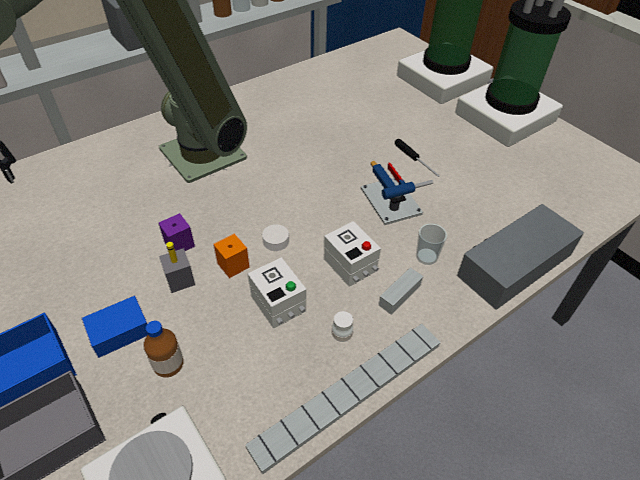

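The top view shows the gun at about (230,260), the tripped unit at (313,216), the running unit at (394,216) and the grey stand with the pin at (455,289). Next I'll zoom in on these.

Run:
```python
from h import *
t=cv2.imread('pics/top0.png'); s=cv2.imread('pics/scene0.png')
def cr(i,x,y,w,k): return cv2.resize(i[y:y+w*3//4,x:x+w],(400,300),interpolation=cv2.INTER_CUBIC)
a=np.vstack([np.hstack([cr(t,185,225,80,5),cr(t,425,260,60,5)]),np.hstack([cr(s,360,150,80,5),cr(s,145,230,80,5)])])
cv2.imwrite('pics/m1.png',a)
```

```text
(no output)
```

View pics/m1.png

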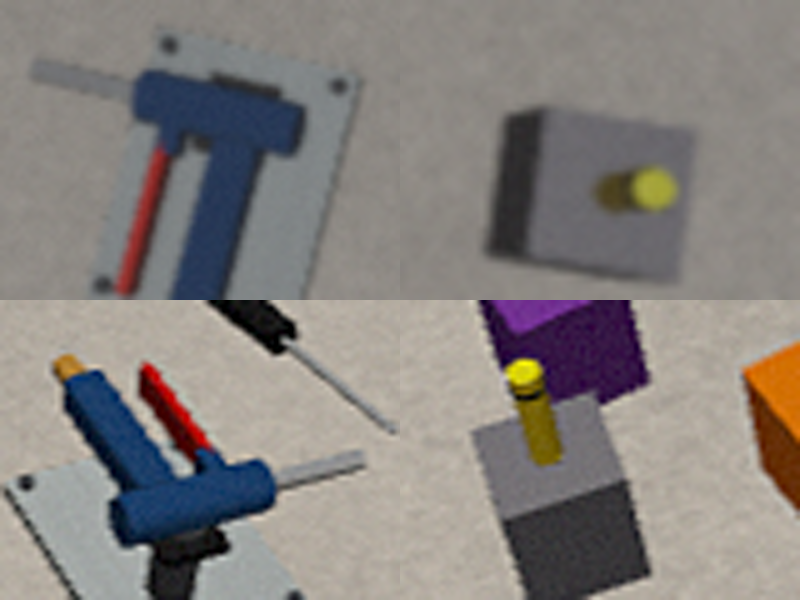

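The crops show the gun with its barrel end at (215,240) and trigger lever running from (218,255) to (209,283). The pin top is at (463,288) in the top view and (170,245) in the scene view. Now the units.

Run:
```python
from h import *
t=cv2.imread('pics/top0.png'); s=cv2.imread('pics/scene0.png')
def cr(i,x,y,w): return cv2.resize(i[y:y+w*3//4,x:x+w],(400,300),interpolation=cv2.INTER_CUBIC)
a=np.vstack([np.hstack([cr(t,283,188,64),cr(t,190,250,64)]),np.hstack([cr(s,310,220,80),cr(s,360,150,40)])])
cv2.imwrite('pics/m2.png',a)
c=load('top0');d=load('scene0')
def tri(a,b):
    from scipy.optimize import least_squares
    r=least_squares(lambda p:np.r_[np.subtract(proj(c,p),a),np.subtract(proj(d,p),b)],[400,0,80]); return r.x.round(1),r.fun.round(2)
print('pin',ray(c,462.8,287.9,135).round(1),ray(d,169.6,244.4,135).round(1),tri((462.8,287.9),(169.6,244.4)))
for p in [(545,107),(695,127),(683,282),(527,258)]: print('st',ray(c,(p[0]-400+.5)/6.667-.5+425,(p[1]+.5)/6.667-.5+260,75).round(1))
for p in [(472,430),(596,394),(628,480),(505,520)]: print('st2',ray(d,(p[0]-400+.5)/5-.5+145,(p[1]-300+.5)/5-.5+230,75).round(1))
```

```text
pin [ 415.5 -278.7  135. ] [ 417.7 -279.6  135. ] (array([ 415.6, -279.2,  132.8]), array([-0.05, -0.02, -0.05, -0.  ]))
st [ 449.8 -254.2   75. ]
st [ 440.7 -312.5   75. ]
st [ 380.3 -304.2   75. ]
st [ 390.8 -244.1   75. ]
st2 [ 380.3 -302.2   75. ]
st2 [ 393.7 -244.1   75. ]
st2 [ 451.1 -255.9   75. ]
st2 [ 439.7 -312.8   75. ]
```

View pics/m2.png

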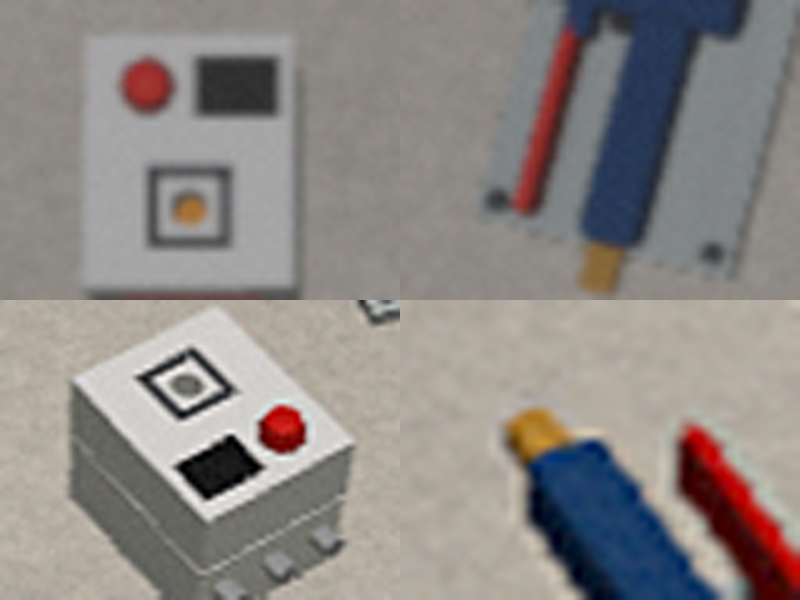

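The hole frame centre is at (313.0,220.5) in the top view and (347,236.2) in the scene view. The grip end corners and trigger end are also clear, so I'll fit the poses.

Run:
```python
from h import *
from scipy.optimize import least_squares
c=load('top0');d=load('scene0')
print('hole',ray(c,312.98,220.54,90).round(1),ray(d,347,236.2,90).round(1))
# unit yaw from top corners
q=lambda p,k,o,m:((p[0]-m[0]+.5)/k-.5+o[0],(p[1]-m[1]+.5)/k-.5+o[1])
for p in [(86,37),(294,37),(297,290),(84,290)]: print('unit',ray(c,*q(p,6.25,(283,188),(0,0)),90).round(1))
A=lambda p:(c,q(p,6.25,(190,250),(400,0))); B=lambda p:(c,q(p,5,(185,225),(0,0)))
C=lambda p:(d,q(p,10,(360,150),(400,300))); D=lambda p:(d,q(p,5,(360,150),(0,300)))
obs=[((-95,13,88),A((583,236))),((-95,-13,88),A((637,243))),((-91,42,86),A((514,210))),((-91,34,86),A((535,213))),
((16,120,75),B((35,70))),((16,-30,75),B((302,130))),((-95,13,88),C((603,440))),((-95,-13,88),C((530,462))),((16,120,75),D((365,458))),
((60,80,12),B((168,28))) ,((60,-40,12),B((362,75)))]
def W(p,m):
    s,k=np.sin(p[2]),np.cos(p[2]); return [p[0]+k*m[0]-s*m[1],p[1]+s*m[0]+k*m[1],m[2]]
f=lambda p:np.ravel([np.subtract(proj(o[0],W(p,m)),o[1]) for m,o in obs])
r=least_squares(f,[400,250,0],loss='soft_l1'); p=r.x
print(p.round(3),np.degrees(p[2]));print(f(p).reshape(-1,2).round(1))
for m in[(-60,0,75),(-60,42,75),(-60,14.5,75)]: print(np.round(W(p,m),1))
```

```text
hole [603.1  93.8  90. ] [601.7  93.8  90. ]
unit [677.9 137.3  90. ]
unit [675.5  48.   90. ]
unit [565.9  49.   90. ]
unit [568.1 139.4  90. ]
[521.335 310.736  -6.53 ] -374.15958346731594
[[-0.8 -0.3]
 [ 0.1  0.8]
 [ 0.3 -0. ]
 [-0.2  0.2]
 [ 0.1 -0.5]
 [ 0.3 -0.3]
 [-0.1 -1. ]
 [-1.  -1.1]
 [-0.8  0.2]
 [-1.6 -0.9]
 [ 0.3 -1. ]]
[463.2 325.4  75. ]
[473.4 366.1  75. ]
[466.7 339.5  75. ]
```

apply_moves --fingers 8.5 --targets '[[[2.5,3.5,0],7.2],[[2.5,3.5,0],7.2],[[2.5,3.5,0],7.2],[[2.5,3.5,0],7.2],[[2.5,3.5,0],7.2],[[2.5,3.5,0],7.2],[[2.5,3.5,0],7.2],[[2.5,3.5,0],7.2],[[0.85,4.65,0],7.2],[[0.85,4.65,0],7.2],[[0.85,4.65,0],7.2],[[0.85,4.65,0],7.2]]'

```text
time_s: 1.3
eef_pos: [388.1, -86.0, 248.2]
orientation: [0.628, 0.778, 0.0, -0.0]
ft_force: [0.6, 0.2, -0.0]
finger_gap: 0.993
finger_force: 0.0
```

apply_moves --targets '[[[0.83,4.68,0],7.1],[[0.83,4.68,0],7.1],[[0.83,4.68,0],7.1],[[0.83,4.68,0],7.1],[[0.83,4.68,0],7.1],[[0.83,4.68,0],7.1],[[0.83,4.68,0],7.1],[[0.83,4.68,0],7.1],[[0.83,4.68,0],7.1],[[0,0,-3],0],[[0,0,-3],0],[[0,0,-3],0]]'

```text
time_s: 2.5
eef_pos: [462.7, 333.7, 156.8]
orientation: [0.122, 0.992, -0.0, -0.0]
ft_force: [0.5, 0.1, -0.0]
finger_gap: 0.994
finger_force: 0.0
```

apply_moves --targets '[[[0,0,-2],0],[[0,0,-2],0],[[0,0,-2],0],[[0,0,-1.2],0],[[0,0,-1],0],[[0,0,0],0]]'

```text
time_s: 3.1
eef_pos: [462.5, 332.9, 75.2]
orientation: [0.123, 0.992, -0.001, -0.001]
ft_force: [-0.2, 0.0, -0.0]
finger_gap: 0.994
finger_force: 0.0
```

Run:
```python
from plant import robot
from h import *
c=snap(robot,'top','top1');d=snap(robot,'scene','scene1')
t=cv2.imread('pics/top1.png'); s=cv2.imread('pics/scene1.png')
f=lambda i,x,y:cv2.resize(i[y:y+120,x:x+80],(400,600),interpolation=cv2.INTER_CUBIC)
cv2.imwrite('pics/m3.png',np.hstack([f(t,190,210),f(s,350,110)]))
st=robot.get_state();print(st['eef_pos'],st['ft_force'],st['joint_pos'])
```

```text
[463.41494284 333.5378207   76.74240336] [-1.13646831 -0.15869334 -0.24573871] [ 6.03676696e-01  4.72220024e-01  1.80314092e+00  7.90311531e-05
  8.65327812e-01 -7.20612149e-01]
```

View pics/m3.png

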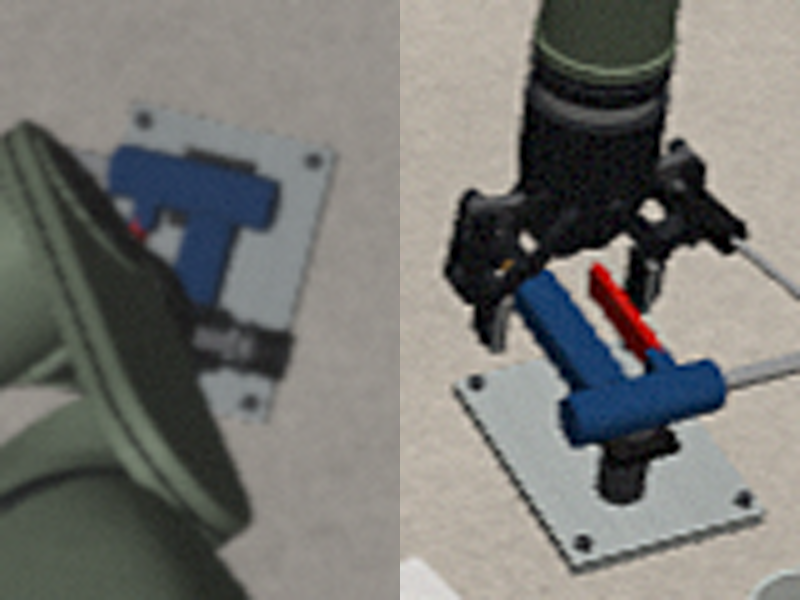

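The fingers straddle the grip (left finger) and the trigger (right finger). I'll close in stages.

apply_moves --fingers 5 --targets '[[[0,0,0],0],[[0,0,0],0],[[0,0,0],0],[[0,0,0],0],[[0,0,0],0],[[0,0,0],0]]'

```text
time_s: 3.8
eef_pos: [465.2, 336.8, 78.7]
orientation: [0.123, 0.992, 0.004, 0.003]
ft_force: [-0.0, 7.6, 4.0]
finger_gap: 0.584
finger_force: 4.0
```

apply_moves --fingers 4.5 --targets '[[[0,0,0],0],[[0,0,0],0],[[0,0,0],0],[[0,0,0],0]]'

```text
time_s: 4.2
eef_pos: [465.4, 336.9, 79.1]
orientation: [0.123, 0.992, 0.005, 0.003]
ft_force: [0.0, 8.4, 6.0]
finger_gap: 0.527
finger_force: 5.5
```

apply_moves --fingers 3.8 --targets '[[[0,0,0],0],[[0,0,0],0],[[0,0,0],0],[[0,0,0],0],[[0,0,0],0],[[0,0,0],0]]'

```text
time_s: 4.8
eef_pos: [465.1, 336.0, 79.5]
orientation: [0.123, 0.992, 0.004, 0.003]
ft_force: [-1.8, 3.9, 10.2]
finger_gap: 0.494
finger_force: 59.2
```

Stalled at 42 mm with 59 N, so the trigger is fully in. Releasing and rising.

apply_moves --fingers 8.5 --targets '[[[0,0,0],0],[[0,0,0],0],[[0,0,0],0],[[0,0,0],0],[[0,0,0],0],[[0,0,0],0],[[0,0,0],0],[[0,0,2],0],[[0,0,3],0],[[0,0,4],0],[[0,0,4],0],[[0,0,4],0]]'

```text
time_s: 6.0
eef_pos: [462.8, 333.0, 247.9]
orientation: [0.123, 0.992, -0.0, -0.0]
ft_force: [0.5, 0.1, -0.4]
finger_gap: 0.996
finger_force: 0.0
```

apply_moves --targets '[[[-0.4,-4.7,0],-5],[[-0.4,-4.7,0],-5],[[-0.4,-4.7,0],-5],[[-0.4,-4.7,0],-5],[[-0.4,-4.7,0],-5],[[-0.4,-4.7,0],-5],[[-0.4,-4.7,0],-5],[[-0.4,-4.7,0],-5],[[-0.4,-4.7,0],-5],[[-0.4,-4.7,0],-5],[[-0.4,-4.7,0],-5],[[-0.3,-4.7,0],-5]]'

```text
time_s: 7.2
eef_pos: [415.3, -232.6, 246.5]
orientation: [0.604, 0.797, 0.0, 0.0]
ft_force: [0.6, 0.5, 0.1]
finger_gap: 0.998
finger_force: 0.0
```

apply_moves --targets '[[[0,-4.8,0],0],[[0,0,0],0],[[0,0,-3],0],[[0,0,-3],0],[[0,0,-2],0],[[0,0,0],0]]'

```text
time_s: 7.8
eef_pos: [414.3, -276.8, 163.8]
orientation: [0.603, 0.798, 0.0, -0.003]
ft_force: [0.1, -0.2, -0.4]
finger_gap: 0.995
finger_force: 0.0
```

Run:
```python
from plant import robot
from h import *
c=snap(robot,'top','top2');d=snap(robot,'scene','scene2')
t=cv2.imread('pics/top2.png'); s=cv2.imread('pics/scene2.png')
f=lambda i,x,y:cv2.resize(i[y:y+90,x:x+120],(400,300),interpolation=cv2.INTER_CUBIC)
cv2.imwrite('pics/m4.png',np.vstack([np.hstack([f(t,180,220),f(s,350,130)]),np.hstack([f(t,400,240),f(s,115,200)])]))
st=robot.get_state();print(st['eef_pos'],st['ft_force'],st['joint_pos'],st['time_s'])
```

```text
[ 416.30333372 -278.33494052  166.76552239] [ 0.08564407 -1.40654518  0.03328235] [-6.12406625e-01  2.73899574e-01  1.85430658e+00  2.14518353e-04
  1.01331060e+00 -8.90008029e-01] 7.9
```

View pics/m4.png

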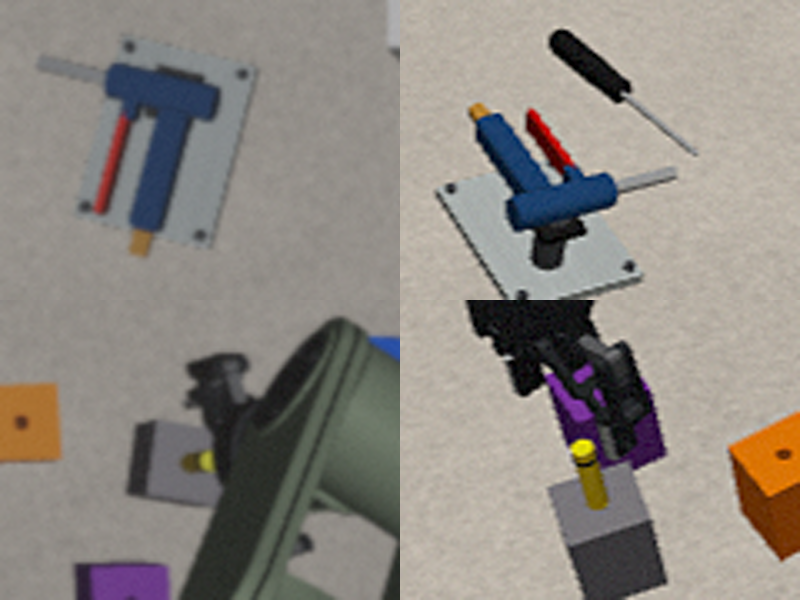

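The trigger is back out and the gripper is above the pin. Descending and gripping.

apply_moves --targets '[[[0,0,-2],0],[[0,0,-2],0],[[0,0,-1.2],0],[[0,0,-0.6],0],[[0,0,0],0],[[0,0,0],0]]'

```text
time_s: 8.5
eef_pos: [416.7, -279.1, 109.2]
orientation: [0.603, 0.798, 0.0, 0.001]
ft_force: [-0.0, -0.7, -0.6]
finger_gap: 0.995
finger_force: 0.0
```

apply_moves --fingers 1 --targets '[[[0,0,0],0],[[0,0,0],0],[[0,0,0],0],[[0,0,0],0],[[0,0,0],0],[[0,0,0],0],[[0,0,0],0],[[0,0,0],0],[[0,0,0],0],[[0,0,0],0],[[0,0,0],0],[[0,0,0],0]]'

```text
time_s: 9.7
eef_pos: [416.1, -278.7, 108.5]
orientation: [0.603, 0.798, 0.0, 0.0]
ft_force: [-1.3, 0.6, 3.3]
finger_gap: 0.166
finger_force: 58.4
```

apply_moves --targets '[[[0,0,0.5],0],[[0,0,0.5],0],[[0,0,1],0],[[0,0,1.5],0],[[0,0,1.5],0],[[0,0,2],0],[[0,0,2],0],[[0,0,2],0],[[0,0,2],0],[[0,0,2],0]]'

```text
time_s: 10.7
eef_pos: [416.0, -278.6, 259.9]
orientation: [0.603, 0.798, 0.0, 0.0]
ft_force: [0.0, -0.5, -0.9]
finger_gap: 0.172
finger_force: 58.4
```

apply_moves --targets '[[[1.5,3,0],0],[[1.5,3,0],0],[[1.5,3,0],0],[[1.5,3,0],0],[[1.5,3,0],0],[[1.5,3,0],0],[[1.5,3,0],0],[[1.5,3,0],0],[[1.5,3,0],0],[[1.5,3,0],0],[[1.5,3,0],0],[[1.5,3,0],0]]'

```text
time_s: 11.9
eef_pos: [596.5, 82.6, 259.1]
orientation: [0.603, 0.798, 0.0, 0.0]
ft_force: [-0.4, -0.5, -0.3]
finger_gap: 0.173
finger_force: 58.4
```

apply_moves --targets '[[[0.6,1.2,0],0],[[0,0,-2],0],[[0,0,-2],0],[[0,0,-1],0],[[0,0,0],0],[[0,0,0],0],[[0,0,0],0],[[0,0,0],0]]'

```text
time_s: 12.7
eef_pos: [602.5, 93.2, 209.4]
orientation: [0.603, 0.798, 0.001, 0.001]
ft_force: [-0.1, -0.5, -0.3]
finger_gap: 0.169
finger_force: 58.5
```

Run:
```python
from plant import robot
from h import *
c=snap(robot,'top','top3');d=snap(robot,'scene','scene3')
t=cv2.imread('pics/top3.png'); s=cv2.imread('pics/scene3.png')
f=lambda i,x,y:cv2.resize(i[y:y+120,x:x+80],(400,600),interpolation=cv2.INTER_CUBIC)
cv2.imwrite('pics/m5.png',np.hstack([f(t,273,160),f(s,305,150)]))
st=robot.get_state();print(st['eef_pos'],st['ft_force'],st['finger_gap'],st['time_s'])
e=st['eef_pos']; e=np.array([e[0],e[1],e[2]+2-95])
print('expected tip px',proj(d,e),'hole px',proj(d,[602.5,93.8,90]))
```

```text
[602.32787462  93.22884834 209.08665174] [-0.83348927 -0.39518372 -0.12799261] 0.17043443264449898 12.8
expected tip px (np.float64(347.5979629066293), np.float64(229.1788321753525)) hole px (np.float64(347.2123099034928), np.float64(236.4101342328844))
```

View pics/m5.png

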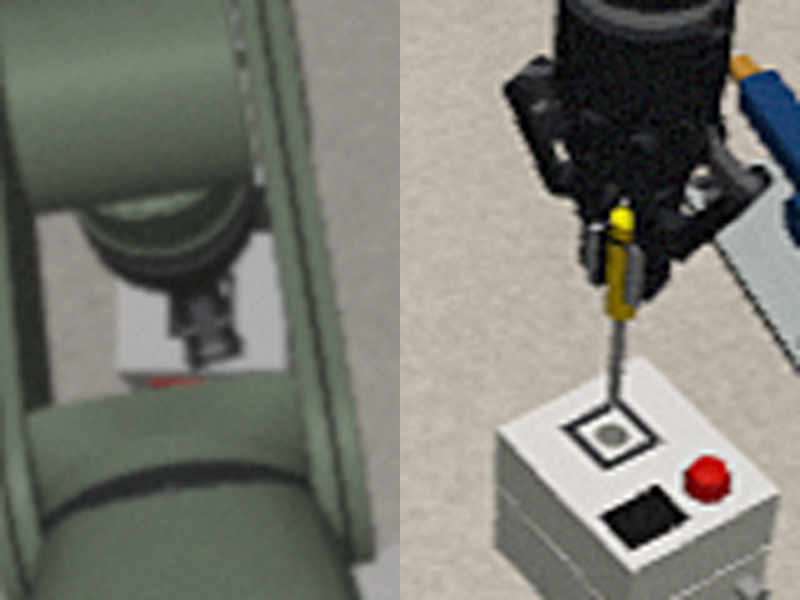

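The pin hangs upright. Its tip at about (347.7,229.9) sits above the hole at (347.2,236.5), matching the predicted 229.2. Lowering.

apply_moves --targets '[[[0,0.05,-1],0],[[0,0,-1],0],[[0,0,-0.5],0],[[0,0,-0.5],0],[[0,0,-0.5],0],[[0,0,0],0],[[0,0,0],0]]'

```text
time_s: 13.5
eef_pos: [602.2, 93.8, 173.4]
orientation: [0.603, 0.798, 0.0, 0.0]
ft_force: [0.3, -0.4, -0.3]
finger_gap: 0.177
finger_force: 58.5
```

apply_moves --targets '[[[0,0,-0.5],0],[[0,0,-0.5],0],[[0,0,-0.3],0],[[0,0,-0.3],0],[[0,0,0],0],[[0,0,0],0]]'

```text
time_s: 14.1
eef_pos: [602.3, 93.8, 158.1]
orientation: [0.603, 0.798, 0.0, 0.0]
ft_force: [-1.0, 0.7, 5.3]
finger_gap: 0.171
finger_force: 58.7
```

apply_moves --targets '[[[0,0,-0.2],0],[[0,0,-0.2],0],[[0,0,0],0],[[0,0,0],0]]'

```text
time_s: 14.5
eef_pos: [602.5, 93.9, 155.3]
orientation: [0.603, 0.798, 0.001, 0.001]
ft_force: [-1.7, 0.2, 10.1]
finger_gap: 0.17
finger_force: 59.7
```

apply_moves --targets '[[[0,0,-0.2],0],[[0,0,0],0],[[0,0,0],0]]'

```text
time_s: 14.8
eef_pos: [602.7, 93.9, 155.0]
orientation: [0.603, 0.798, 0.001, 0.001]
ft_force: [-3.7, -0.0, 18.3]
finger_gap: 0.171
finger_force: 60.8
```

The motion has stalled at the stop with 18 N, above the 8 N spring. One look to confirm before handing in.

Run:
```python
from plant import robot
from h import *
snap(robot,'scene','scene4')
s=cv2.imread('pics/scene4.png');cv2.imwrite('pics/m6.png',cv2.resize(s,(800,600)))
st=robot.get_state();print(st['eef_pos'],st['ft_force'],st['finger_force'],st['time_s'])
```

```text
[602.73963834  93.85815106 154.99853607] [-4.0240894  -0.51696899 18.04301032] 60.75047314167023 14.85
```

View pics/m6.png

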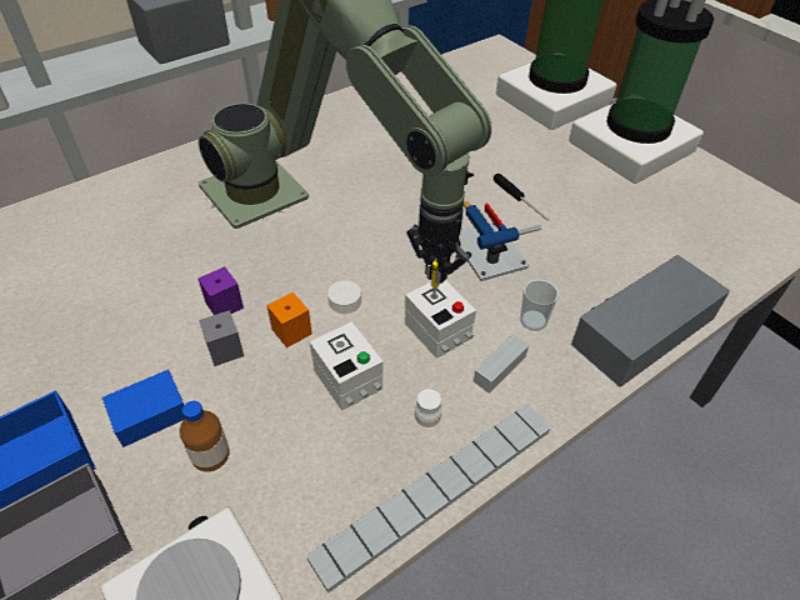

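The pin is in the red-lamp unit's hole at about (435,295) and everything else is undisturbed.

```bash
python3 -c "
from plant import robot
print(robot.finish_job())"
```

```text
the job is handed in; nothing more can be done
None
```

I vented the gun and its trigger sprang back; the gripper still holds the reset pin, pressing the red-lamp unit's button against its stop at about 18 N. I handed the job in at about 15 s and saw no bench item moved, but no verdict came back.

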